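# Unpack the locked specimen transit case

## Task

Unlock the grey transit case by turning the yellow key in its green lid a quarter turn clockwise to its stop, swing the lid open past upright, and press the red lever inside down until it clicks and stays down by itself, which draws the steel bolt back off the jar. Then lift the amber specimen jar out, keep it upright, and set it down gently, standing inside the blue tray. Leave the key turned, the lid open and the lever down, and do not disturb the white tray, the spare jar or the carton.

Things in the scene. Friction and masses are not known exactly. Their poses are not given: they have to be found in the camera images.
- case: Grey metal transit case fixed to the bench, 280 mm along its x, 220 mm along its y. Origin: centre of its underside, z up. Base 80 mm high, walls 8 mm, inner floor 10 mm above the bench; 120 mm high with the lid shut. Lid hinge along the +y side, key and handle near the -y side. Inside: red lever at x = -85 mm; jar standing at about x = 50, y = -10 mm.
- bolt (a joint): Steel bolt that keeps the jar in, m: 0 out, 0.041 drawn back. 30 mm wide, 7 mm thick, underside 101.5 mm above the bench; at 0 it reaches 23 mm in over the jar's cap from a dark housing (case x = 22 to 78, y = 57 mm to the +y wall, 112 mm high). Pressing the lever down draws it towards case +y, clear of the jar.
- key (a joint): Key in the lid's cam lock, rad. Locked near 0 (starts 0 to 0.2), grows clockwise seen from above, stop at 1.571. The cam lets the lid go only beyond about 1.15. Turning takes about 0.1 N m; it stays where it is left.
- key_grip (a point): Centre of the key's yellow bow, a flat upright plate 60 mm long, 10 mm thick, 28 mm high. It lies 146 mm above the bench and 26 mm above the lid's top with the lid shut. The point turns with the key: its x axis is across the 10 mm thickness, its y axis along the 60 mm length. The turning axis is vertical through it. Case x = -85, y = -78 mm.
- lid (a joint): Green lid's hinge, rad: 0 shut, grows as it swings up and over to the case's +y side, stop at 1.83 (past upright); open, its edge stands 300 mm above the bench. Stiff hinge: it stays where it is left; lifting it at the handle takes about 5 N.
- lid_handle (a point): Middle of the round steel handle bar on the lid: 12 mm diameter, 100 mm long between its two posts, parallel to the hinge (case x). Its centre line stands 42 mm off the lid's outer face, 162 mm above the bench with the lid shut, at case x = 50, y = -75 mm. It can be pinched from above with the fingers closing across the bar, the bar turning between them as the lid swings.
- lid_hinge (a point): Point on the hinge line level with the handle: case x = 50, y = 110 mm, 80 mm above the bench; the hinge line runs along case x. The handle circles it: with the lid at angle a its offset from here is y = -185 cos a + 82 sin a, z = 185 sin a + 82 cos a (mm, case axes). The lid is a shell 280 x 220 mm, 40 mm deep.
- lever (a joint): Red release lever inside the case, rad: 0 raised, grows as its pad is pressed down, hard stop at 0.37. A spring lifts it; beyond about 0.28 a detent has clicked and holds it at about 0.33 when let go. Pressing takes 1 to 2 N at first, about 8 N to pass the detent.
- lever_pad (a point): Top middle of the lever's red pad (36 mm in case x, 34 mm in y). At case x = -85, about y = -42 mm, 106 mm above the bench when raised; y = -50, about 68 mm above the bench when held by the detent and 63 mm at the hard stop. The pivot is at case y = 70 mm, 60 mm above the bench; the pad swings about it along case x.
- jar: Amber glass specimen jar with white cap and pale label, 0.25 kg (may vary by a third). Origin: centre of its underside, z up. Body 56 mm diameter up to 60 mm height, then a neck and a cap 50 mm in diameter; 90 mm high in all. Starts inside the case.
- tray_blue: Blue open tray, 130 x 130 mm outside, walls 5 mm thick and 25 mm high, floor 5 mm thick, 0.6 kg, loose on the bench. Origin: centre of its underside; x, y along its sides. Where the jar goes.
- tray_white: White open tray of the same size as the blue one: a bystander that may stand in either place.
- spare_jar: Clear glass jar with green cap, 64 mm diameter, 110 mm high; origin at the centre of its underside. Bystander.
- carton: Cardboard carton 110 x 80 x 60 mm; origin at the centre of its underside. Bystander.

How it is judged:
By the outcome, as a careful person would: the job done as asked, in the order asked, and still so for the second after the job is handed in, with the robot touching nothing.
It also fails if it takes over 72 s, if anything falls off the work surface, if the arm or the gripper's body presses on something with over 40 N, if the wrist force passes 120 N, or if a joint passes its speed limit or range.

## Robot

A 6-joint arm with a two-finger parallel gripper is mounted at the origin on the work surface. World frame = base frame: x ahead of the robot, y to its left, z up, the work surface at z = 0. Lengths are in m, angles in rad, forces in N, time in s.
With the tool pointing down it reaches from about 0.4 to 0.825 m from the base axis. Payload 7 kg.
Tool frame: the origin (TCP) lies at the very end of the fingers, on their centre line; the grasp point (between the pads) lies 19 mm behind it; x points along the fingers, y is the direction in which the jaws open and shut, and the axes are right-handed (so a half turn about x gives the same grasp; the last joint's range is limited). The gripper opens to 88 mm and grips with 3 to 60 N. Pads are 19 mm wide; open, the fingers measure 130 mm over their backs; the gripper's body (78 mm by 193 mm) begins 47 mm behind the grasp point.
Start: joints at [-0.963, 0.359, 0.012, 0, -1.224, -0.288], TCP at [0.212, -0.641, 0.227] pointing down, gripper open.
Joint ranges: [-3.07, 3.07], [-1.43, 2.12], [-1.02, 1.25], [-3.03, 1.67], [-3.05, -0], [-3.03, 3.03]. Speed limits (rad/s): [2.39, 2.39, 3.01, 3.14, 3.14, 3.14].

## Interface

Orientations are given as [roll, pitch, yaw] about the fixed x, y, z axes, in that order (R = Rz(yaw) Ry(pitch) Rx(roll)).
In Python, from station import arm gives the robot as it stands.
- The arm moves only by the shell command python3 -m inch 'ROWS' [OPENING] [FORCE]. ROWS is text: rows parted by semicolons, each of 6 numbers parted by spaces: the shift along the world's x, y, z in units of 30 mm (1.0 is 30 mm), then the turn, a rotation vector about the world's x, y, z in units of 5 degrees (1.0 is 5 degrees). In form: dx dy dz wx wy wz; .... A call has 1 to 12 rows; each row shifts and turns the commanded pose from where the row before left it; what a row does not reach is not made up. A row lasts 1/8 s, in which the tool goes at most 62.5 mm and 10.7 degrees, less where a joint would pass 70% of its speed; a pose out of reach is approached as far as the arm can. A call is refused whole if a number of a shift passes 1 or a number of a turn 1, either way. A call with a gripper value outside its range is refused whole. OPENING is the opening, from 0 (shut) to 1 (fully open), set as the call begins (- or left out, the last holds). The fingers move at their own pace and stop on an object; FORCE is the grip in N (left out, the last holds). Time passes only in rows, so rows that do not move let the fingers close. It gives the time, the measured TCP pose, the force and the opening at its end, in the units of the state.
- arm.get_state(): the state, without advancing time (a new reading comes with each control period).
- arm.grab_frame(name): name is "scene" or "top"; returns a dict with "frame" (384x512x3 uint8, red, green, blue), "range_z" (384x512 float32, m along the optical axis (not along the pixel's ray), 0 where there is no reading), "mtx" (3x3 intrinsics, pixels), "pose" (4x4, takes a point from camera to world coordinates). Camera axes: x right, y up, looking along -z (the intrinsics and any distortion apply to the point x, -y, -z); pixel columns grow to the right and rows downward; lengths in m; the calibration is good to about 2 mm. A picture is of the moment at which its call begins.
- arm.job_done(): hands the job in, once; it reports no verdict.
Trained networks look in a picture, given as the dict that the camera call returned (one of the last four; its "shot" number tells which), for a name from the list of things; names that differ only in an ending like _2 or _b are one class to them, and where a whole thing is asked for, a point or a joint stands for the part that bears it (a point fixed in the world has none). Each returns a list of dicts, best first, with "confidence" (0 to 1); they miss things now and then, are a little off and sometimes report something else, mostly with a low value. They report only what shows in the picture. A call takes as long as a camera call.
- arm.search_frame(picture, target): "extent" ([centre column, centre row, width, height] as shares, 0 to 1, of the picture: columns of its width, rows of its height, round what is visible of it).
- arm.masks_of(picture, target): "mask" (384x512 bool, what is visible of it) and "extent" ([centre column, centre row, width, height] as shares, 0 to 1, of the picture: columns of its width, rows of its height, round what is visible of it).
- arm.place_of(picture, target): "position" ([column, row] as shares, 0 to 1, of the picture: columns of its width, rows of its height: a listed point, or the origin of a listed thing).
The state is a dict: "t": time; "q": joint angles; "qd": joint speeds; "joint_efforts": joint torques, N m; "eef_pos": TCP position; "ee_rot": TCP orientation; "force": force on the tool from outside, world axes, zero at the start; "moment": the same for the moment, N m; "width": finger opening in m.
Only numpy, scipy, OpenCV 4.12 (cv2) and the standard library are available. Lean on these libraries where they do the work, as an engineer would, in place of code of your own. Each camera call takes 0.05 s, during which the arm holds its last target. There are 200 camera calls.

## Working session

There is one attempt and no reset: what is moved stays moved. The work goes in short steps, Python scripts to look and compute and a shell command to move; the robot and the scene stay as the last step left them, time stands still between calls to the robot, and variables do not carry over. Pictures are saved under pics/ and viewed, about 8 in all and at most 12, crops included, and the job is handed in when it is done.

```bash
ls; mkdir -p pics
cat > h.py <<'E'
import numpy as np, cv2
from station import arm
def save(d,n): cv2.imwrite('pics/'+n+'.png',cv2.cvtColor(d['frame'],cv2.COLOR_RGB2BGR))
def w(d,u,v,z=None):
    """pixel -> world; with depth image, or by given world plane z"""
    K=d['mtx'];P=d['pose']
    r=np.array([(u-K[0,2])/K[0,0],-(v-K[1,2])/K[1,1],-1.0])
    if z is None:
        return P[:3,:3]@(r*d['range_z'][int(round(v)),int(round(u))])+P[:3,3]
    rr=P[:3,:3]@r; return P[:3,3]+rr*(z-P[2,3])/rr[2]
def cloud(d,m):
    vs,us=np.nonzero(m&(d['range_z']>0));K=d['mtx'];z=d['range_z'][vs,us]
    r=np.stack([(us-K[0,2])/K[0,0]*z,-(vs-K[1,2])/K[1,1]*z,-z],1)
    return r@d['pose'][:3,:3].T+d['pose'][:3,3]
E
python3 - <<'E'
from h import *
s=arm.get_state();print({k:np.round(v,3) for k,v in s.items()})
a=arm.grab_frame('top');b=arm.grab_frame('scene');save(a,'top0');save(b,'scene0')
print(a['mtx'],a['pose'].round(3),b['pose'].round(3), [k for k in a])
for d,nm in((a,'top'),(b,'scene')):
  for t in ['case','key_grip','lid_handle','tray_blue','tray_white','spare_jar','carton']:
    for r in arm.place_of(d,t)[:2]:
        p=np.array(r['position'])*[512,384]
        zz={'key_grip':.146,'lid_handle':.162}.get(t,0)
        print(nm,t,round(r['confidence'],2),p.round(1),w(d,*p,z=zz).round(4))
E
```

```text
pics
{'t': np.float64(0.0), 'q': array([-0.963,  0.359,  0.011, -0.   , -1.224, -0.288]), 'qd': array([ 0.001,  0.   ,  0.   , -0.001,  0.   , -0.001]), 'joint_efforts': array([ 0.0000e+00, -5.8271e+01,  2.9306e+01,  6.9970e+00,  7.0000e-03,
       -0.0000e+00]), 'eef_pos': array([ 0.212, -0.64 ,  0.226]), 'ee_rot': array([1.665, 1.569, 1.985]), 'force': array([ 0.207, -0.399,  0.306]), 'moment': array([ 0.023, -0.045,  0.005]), 'width': np.float64(0.088)}
[[350.31913637   0.         258.95774082]
 [  0.         350.31913637 189.40464762]
 [  0.           0.           1.        ]] [[ 0.026  0.985 -0.172  0.364]
 [-0.999  0.023 -0.022  0.072]
 [-0.018  0.173  0.985  0.997]
 [ 0.     0.     0.     1.   ]] [[-0.059 -0.795  0.603  1.206]
 [ 0.998 -0.042  0.042  0.122]
 [-0.008  0.605  0.797  1.057]
 [ 0.     0.     0.     1.   ]] ['frame', 'range_z', 'mtx', 'pose', 'shot']
top case 0.58 [284.1 185.6] [0.5514 0.0222 0.    ]
top lid_handle 0.87 [322.6 153.9] [ 0.6022 -0.063   0.162 ]
top tray_blue 0.9 [404.5 164.5] [ 0.6217 -0.3258  0.    ]
top tray_blue 0.54 [408.3 226.2] [ 0.4431 -0.3285  0.    ]
top tray_white 0.58 [408.6 224. ] [ 0.4494 -0.3296  0.    ]
top spare_jar 0.8 [139.6 164.6] [0.6045 0.4478 0.    ]
top carton 0.79 [115.1 237.5] [0.3903 0.4997 0.    ]
scene case 0.65 [232.7 235.5] [0.5485 0.0204 0.    ]
scene case 0.33 [106.1 248.9] [ 0.6134 -0.3409  0.    ]
scene key_grip 0.46 [207.6 177.5] [ 0.4519 -0.0524  0.146 ]
scene lid_handle 0.85 [196.7 213.9] [ 0.5886 -0.0628  0.162 ]
scene tray_blue 0.73 [109. 247.] [ 0.6066 -0.3341  0.    ]
scene tray_white 0.81 [125.1 203. ] [ 0.4476 -0.3254  0.    ]
scene spare_jar 0.74 [379.3 258.9] [0.6036 0.4402 0.    ]
scene carton 0.58 [390.6 196.7] [0.3793 0.5029 0.    ]
```

Run:
```python
import cv2
a=cv2.imread('pics/top0.png');b=cv2.imread('pics/scene0.png')
c=cv2.resize(a[90:300,80:460],None,fx=2.1,fy=2.1,interpolation=cv2.INTER_CUBIC)
cv2.imwrite('pics/top0c.png',c);cv2.imwrite('pics/scene0c.png',cv2.resize(b[120:330,60:440],None,fx=2.1,fy=2.1,interpolation=cv2.INTER_CUBIC))
```

```text
(no output)
```

View pics/top0c.png

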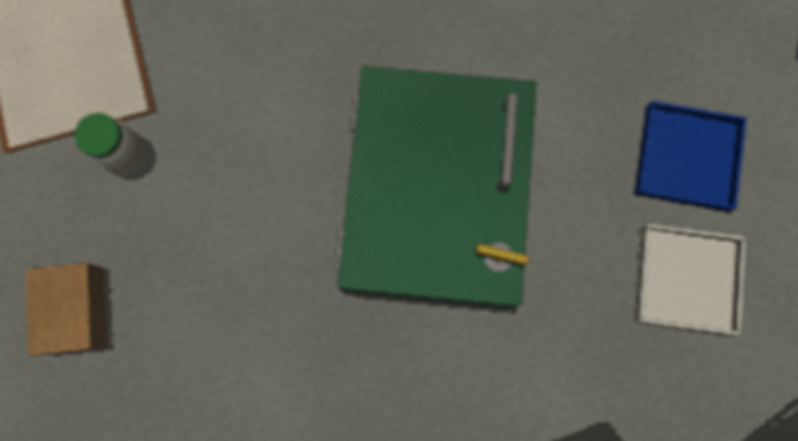

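View pics/scene0c.png

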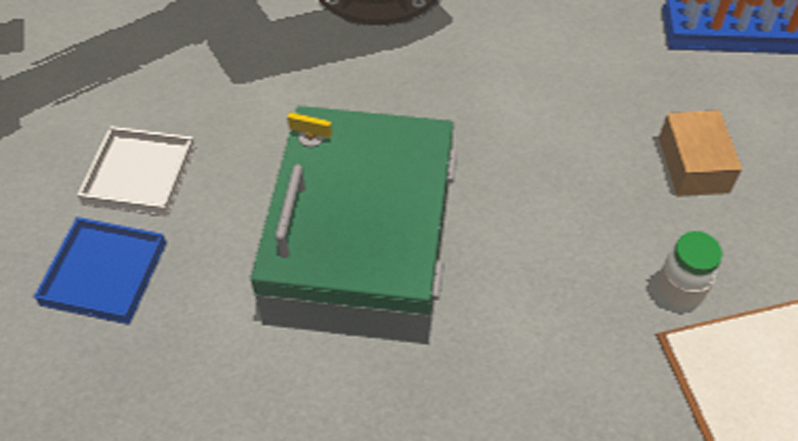

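Top crop: green lid at (340–535, 67–305), handle bar (508,140), key (500,255), blue tray (690,155), and white tray (690,280). The case x axis points along world +x, with a slight negative yaw. Next I fit these numerically.

Run:
```python
from h import *
a=arm.grab_frame('top');b=arm.grab_frame('scene')
def rect(p):
    r=cv2.minAreaRect((p[:,:2]*1000).astype(np.float32)); return np.array(r[0]).round(1),np.array(r[1]).round(1),round(r[2],2)
for n,d in(('top',a),('scene',b)):
    f=cv2.cvtColor(d['frame'],cv2.COLOR_RGB2HSV);H,S,V=[f[...,i].astype(int) for i in range(3)]
    ok=S>90
    def big(m):
        k,l,st,_=cv2.connectedComponentsWithStats(m.astype(np.uint8));return l==1+np.argmax(st[1:,4])
    g=big(ok&(H>55)&(H<85)); p=cloud(d,g); q=p[np.abs(p[:,2]-.12)<.006]; print(n,'lid z',np.median(p[:,2]).round(4),rect(q))
    y=(S>120)&(H>18)&(H<32)&(V>110); p=cloud(d,big(y)); 
    print(' key n',len(p),p.mean(0).round(4),np.percentile(p[:,2],[5,50,95]).round(3),rect(p))
    q=p[p[:,2]>.15]; 
    if len(q)>4: print(' keytop',q.mean(0).round(4),rect(q))
    bl=ok&(H>100)&(H<125);vs,us=np.nonzero(bl)
    p=cloud(d,bl); p=p[(p[:,1]<-.2)&(p[:,1]>-.45)&(p[:,0]>.5)&(p[:,2]<.05)];print(' blue',rect(p), p[:,2].min(), p[:,2].max())
    # handle: points above lid z .15..0.18, not yellow, in lid area
    al=cloud(d,~y); h=al[(al[:,2]>.150)&(al[:,2]<.175)&(al[:,0]>.52)&(al[:,0]<.7)&(abs(al[:,1])<.15)]
    print(' handle',len(h),h.mean(0).round(4),rect(h))
```

```text
top lid z 0.1202 (array([551.9,  16.7]), array([213.8, 277. ]), 85.75)
 key n 88 [ 0.463  -0.0549  0.158 ] [0.158 0.16  0.162] (array([464. , -69.4]), array([20. , 86.5]), 4.95)
 keytop [ 0.4628 -0.0543  0.1598] (array([463.2, -54.3]), array([58.1,  9. ]), 77.48)
 blue (array([ 625. , -335.9]), array([142.4, 142.8]), 80.2) -0.006889260933442332 0.029480422311639054
 handle 225 [ 0.5954 -0.0598  0.1664] (array([596.8, -60.5]), array([ 12., 111.]), 85.7)
scene lid z -0.2946 (array([0., 0.]), array([0., 0.]), 0.0)
 key n 66 [ 0.4601 -0.0513  0.1583] [0.152 0.161 0.164] (array([408.6, -86.4]), array([173.7,  43.9]), 33.11)
 keytop [ 0.4619 -0.051   0.161 ] (array([460.4, -51.5]), array([56.8, 12.9]), 75.28)
 blue (array([ 615.8, -335. ]), array([149.4, 134.8]), 80.47) -0.0015728667523293716 0.032024865135293235
 handle 191 [ 0.6013 -0.0582  0.1669] (array([596.7, -59. ]), array([ 12.8, 111.6]), 85.79)
```

```bash
python3 -m inch '.417 .98 0 0 0 .592;.417 .98 0 0 0 .592;.417 .98 0 0 0 .592;.417 .98 0 0 0 .592;.417 .98 0 0 0 .592;.417 .98 0 0 0 .592;.417 .98 0 0 0 .592;.417 .98 0 0 0 .592;.417 .98 0 0 0 .592;.417 .98 0 0 0 .592;.417 .98 0 0 0 .592;.417 .98 0 0 0 .592' 1 30
python3 -m inch '.417 .98 -.1 0 0 .592;.417 .98 -.1 0 0 .592;.417 .98 -.1 0 0 .592;.417 .98 -.1 0 0 .592;.417 .98 -.1 0 0 .592;.417 .98 -.1 0 0 .592;.417 .98 -.1 0 0 .592;.417 .98 -.1 0 0 .592;0 0 0 0 0 0'
python3 - <<'E'
from h import *
s=arm.get_state();from scipy.spatial.transform import Rotation as R
r=R.from_euler('xyz',s['ee_rot']).as_matrix();print(s['eef_pos'],r.round(3),np.degrees(np.arctan2(r[1,1],r[0,1])),s['q'].round(2))
d=arm.grab_frame('scene');save(d,'s1');im=cv2.imread('pics/s1.png');cv2.imwrite('pics/s1c.png',cv2.resize(im[100:280,120:360],None,fx=3,fy=3))
E
```

```text
t: 2.4
eef_pos: [0.3627, -0.287, 0.2268]
ee_rot: [-1.279, 1.57, -0.337]
force: [0.9, -0.3, 0.2]
width: 0.0875
t: 3.52
eef_pos: [0.463, -0.0513, 0.2025]
ee_rot: [-0.783, 1.571, 0.573]
force: [0.0, -0.1, -0.1]
width: 0.0876
[ 0.46301325 -0.05127868  0.20245831] [[ 0.    -0.977  0.213]
 [ 0.     0.213  0.977]
 [-1.    -0.     0.   ]] 167.68369857928843 [ 0.31  0.03 -0.47 -0.   -1.08 -0.53]
```

View pics/s1c.png

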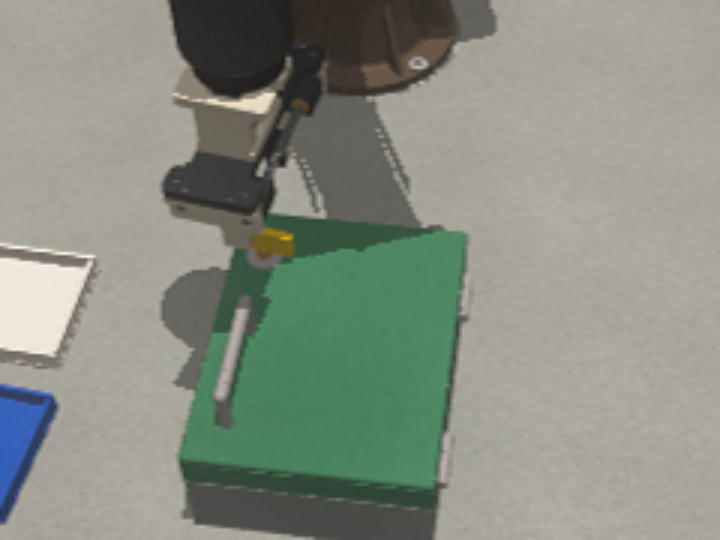

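```bash
python3 -m inch '0 -.1 -.6 0 0 0;0 0 -.6 0 0 0;0 0 -.6 0 0 0;0 0 -.57 0 0 0;0 0 0 0 0 0'
python3 -m inch '0 0 0 0 0 0;0 0 0 0 0 0;0 0 0 0 0 0;0 0 0 0 0 0;0 0 0 0 0 0' 0 30
```

```text
t: 4.2
eef_pos: [0.4613, -0.0566, 0.1307]
ee_rot: [2.031, 1.568, -2.9]
force: [-0.0, -0.6, 0.1]
width: 0.0873
t: 4.82
eef_pos: [0.4624, -0.0557, 0.1315]
ee_rot: [-1.137, 1.571, 0.216]
force: [-0.0, -0.2, 0.5]
width: 0.0433
```

```bash
python3 -m inch '0 0 0 0 0 0;0 0 0 0 0 0;0 0 0 0 0 0;0 0 0 0 0 0;0 0 0 0 0 0;0 0 0 0 0 0'
```

```text
t: 5.58
eef_pos: [0.4608, -0.0556, 0.1312]
ee_rot: [1.663, 1.568, 3.016]
force: [-5.9, 3.2, 3.3]
width: 0.0107
```

```bash
python3 -m inch '0 0 0 0 0 -1;0 0 0 0 0 -1;0 0 0 0 0 -1;0 0 0 0 0 -1;0 0 0 0 0 -1;0 0 0 0 0 -1;0 0 0 0 0 -1;0 0 0 0 0 -1;0 0 0 0 0 -1;0 0 0 0 0 -1;0 0 0 0 0 -1;0 0 0 0 0 -1'
python3 -m inch '0 0 0 0 0 -1;0 0 0 0 0 -1;0 0 0 0 0 -1;0 0 0 0 0 -1;0 0 0 0 0 -.7;0 0 0 0 0 0'
python3 -c "
from h import *
s=arm.get_state();print(s['moment'],s['force'],s['q'].round(2))
from scipy.spatial.transform import Rotation as R
r=R.from_euler('xyz',s['ee_rot']).as_matrix();print(np.degrees(np.arctan2(r[1,1],r[0,1])))"
```

```text
t: 7.08
eef_pos: [0.46, -0.0549, 0.1311]
ee_rot: [2.477, 1.566, 2.78]
force: [-10.6, 10.6, 8.5]
width: 0.0111
t: 7.82
eef_pos: [0.46, -0.0545, 0.131]
ee_rot: [2.739, 1.566, 2.633]
force: [-10.8, 13.1, 10.2]
width: 0.0112
[4.78056211 4.18276167 0.04426785] [-10.78741856  13.09256509  10.20076491] [ 0.31  0.1  -0.57 -0.   -0.9  -1.98]
83.9303392718576
```

```bash
python3 -m inch '-.0 0 0 0 0 -.6;0 0 0 0 0 0'
python3 -c "
from h import *
s=arm.get_state();print(s['moment'],s['force'],s['q'].round(2))
from scipy.spatial.transform import Rotation as R
r=R.from_euler('xyz',s['ee_rot']).as_matrix();print(np.degrees(np.arctan2(r[1,1],r[0,1])))"
python3 -m inch '0 0 0 0 0 0;0 0 0 0 0 0;0 0 0 0 0 0;0 0 0 0 0 0;0 0 .5 0 0 0;0 0 1 0 0 0;0 0 .9 0 0 .4' .6
python3 - <<'E'
from h import *
d=arm.grab_frame('scene');save(d,'s2');im=cv2.imread('pics/s2.png');cv2.imwrite('pics/s2c.png',cv2.resize(im[140:260,150:310],None,fx=4,fy=4))
a=arm.grab_frame('top')
for d in (d,a):
    f=cv2.cvtColor(d['frame'],cv2.COLOR_RGB2HSV);H,S,V=[f[...,i].astype(int) for i in range(3)]
    p=cloud(d,(S>120)&(H>18)&(H<32)&(V>90));p=p[(abs(p[:,0]-.46)<.06)&(abs(p[:,1]+.054)<.06)&(p[:,2]>.155)]
    if len(p)>4:print(len(p),p.mean(0),cv2.minAreaRect((p[:,:2]*1000).astype(np.float32)))
E
```

```text
t: 8.07
eef_pos: [0.46, -0.0544, 0.131]
ee_rot: [2.763, 1.566, 2.605]
force: [-11.3, 13.0, 10.1]
width: 0.0115
[4.99180146 4.25429181 0.20770431] [-11.27837385  12.99896261  10.14283879] [ 0.31  0.1  -0.57 -0.   -0.9  -2.03]
80.95213253955203
t: 8.95
eef_pos: [0.4623, -0.056, 0.2043]
ee_rot: [-2.206, 1.57, -2.328]
force: [-0.0, -0.5, -0.7]
width: 0.0525
93 [ 0.46250931 -0.04496063  0.20300084] ((463.970703125, -47.59039306640625), (112.50672149658203, 58.428367614746094), 76.87704467773438)
```

View pics/s2c.png

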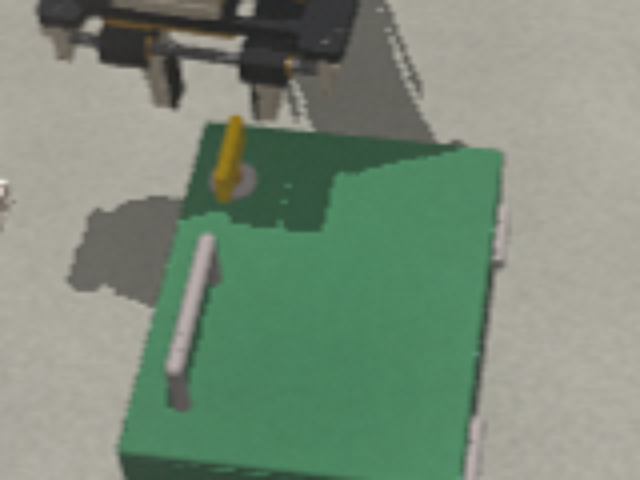

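Key now lies along case x, at crop (228,160), roughly parallel to the handle. A quick angle check follows.

Run:
```python
from h import *
d=arm.grab_frame('scene')
f=cv2.cvtColor(d['frame'],cv2.COLOR_RGB2HSV);H,S,V=[f[...,i].astype(int) for i in range(3)]
m=(S>110)&(H>16)&(H<34)&(V>40);m[:,:195]=0;m[:,220:]=0;m[:165]=0;m[195:]=0
p=cloud(d,m);print(len(p),p.mean(0));q=p[p[:,2]>.153];print(len(q),q.mean(0),cv2.minAreaRect((q[:,:2]*1000).astype(np.float32)), np.degrees(np.arctan2(*np.polyfit(q[:,0],q[:,1],1)[:1],1)))
```

```text
106 [ 0.46572661 -0.05177219  0.15370175]
72 [ 0.46505897 -0.05126072  0.16014428] ((463.0855407714844, -51.20868682861328), (9.77497673034668, 57.90094757080078), 87.41109466552734) -3.775477050214714
```

```bash
python3 -m inch '.9 -.03 0 0 0 .11;.9 -.03 0 0 0 .11;.9 -.03 0 0 0 .11;.9 -.03 0 0 0 .11;.9 -.03 0 0 0 .11;0 0 -.7 0 0 0;0 0 -.7 0 0 0;0 0 -.64 0 0 0;0 0 0 0 0 0' .5
python3 -m inch '0 0 0 0 0 0;0 0 0 0 0 0;0 0 0 0 0 0;0 0 0 0 0 0;0 0 0 0 0 0;0 0 0 0 0 0' 0 20
```

```text
t: 10.22
eef_pos: [0.5958, -0.0605, 0.1397]
ee_rot: [-2.94, 1.566, -3.015]
force: [-0.3, 0.0, 0.5]
width: 0.0438
t: 10.98
eef_pos: [0.5975, -0.0613, 0.1429]
ee_rot: [-1.164, 1.569, -1.238]
force: [-0.6, -5.6, 2.1]
width: 0.0116
```

```bash
cat > arc.py <<'E'
import numpy as np
c=np.radians(-4.3);ex=np.array([np.cos(c),np.sin(c),0]);ey=np.array([-np.sin(c),np.cos(c),0]);ez=np.array([0,0,1.])
def tcp(a,k=.45):
    y=-185*np.cos(a)+82*np.sin(a);z=185*np.sin(a)+82*np.cos(a);th=k*a
    return (y-19*np.sin(th))*ey+(z-19*np.cos(th))*ez
acc=np.zeros(3);p0=tcp(0)
for i in range(1,25):
    d=np.round((tcp(.075*i)-p0)/30-acc,2);acc+=d;print(i,*d)
print('turn per row',(-ex*np.degrees(.075*.45)/5).round(3))
E
python3 arc.py
```

```text
1 0.02 0.2 0.45
2 0.01 0.23 0.44
3 0.02 0.27 0.42
4 0.02 0.3 0.4
5 0.03 0.32 0.37
6 0.03 0.35 0.34
7 0.02 0.38 0.32
8 0.03 0.39 0.29
9 0.04 0.42 0.25
10 0.03 0.44 0.23
11 0.03 0.45 0.18
12 0.04 0.46 0.16
13 0.03 0.48 0.11
14 0.04 0.48 0.09
15 0.03 0.48 0.04
16 0.04 0.49 0.0
17 0.04 0.48 -0.03
18 0.03 0.48 -0.06
19 0.04 0.47 -0.11
20 0.03 0.47 -0.14
21 0.04 0.45 -0.18
22 0.03 0.44 -0.21
23 0.03 0.41 -0.24
24 0.03 0.4 -0.27
turn per row [-0.386  0.029 -0.   ]
```

```bash
python3 -m inch '.02 .2 .45 -.386 .029 0;.01 .23 .44 -.386 .029 0;.02 .27 .42 -.386 .029 0;.02 .3 .4 -.386 .029 0;0 0 0 0 0 0'
```

```text
t: 11.6
eef_pos: [0.5998, -0.031, 0.1953]
ee_rot: [-1.563, 1.433, -1.636]
force: [-1.1, -8.3, 5.9]
width: 0.0114
```

```bash
python3 -m inch '.03 .32 .37 -.386 .029 0;.03 .35 .34 -.386 .029 0;.02 .38 .32 -.386 .029 0;.03 .39 .29 -.386 .029 0;.04 .42 .25 -.386 .029 0;.03 .44 .23 -.386 .029 0;.03 .45 .18 -.386 .029 0;.04 .46 .16 -.386 .029 0;0 0 0 0 0 0'
python3 - <<'E'
from h import *
d=arm.grab_frame('scene');save(d,'s3');print(arm.get_state()['q'].round(2))
E
```

```text
t: 12.72
eef_pos: [0.6071, 0.0655, 0.2604]
ee_rot: [-1.57, 1.162, -1.643]
force: [-3.8, -2.5, 14.4]
width: 0.0112
[ 0.62  0.32 -0.16  0.32 -1.37 -2.37]
```

View pics/s3.png

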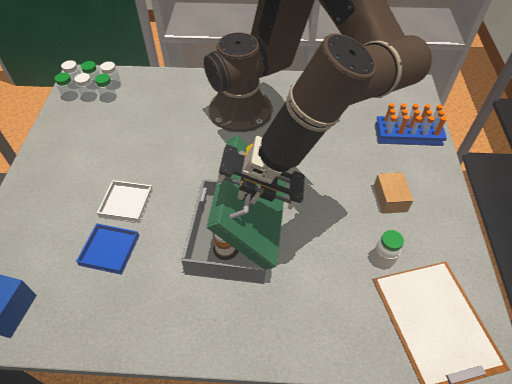

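Lid is half open with the bar held (gripper near pixel (255,180)). Continuing.

```bash
python3 -m inch '.03 .48 .11 -.386 .029 0;.04 .48 .09 -.386 .029 0;.03 .48 .04 -.386 .029 0;.04 .49 0 -.386 .029 0;.04 .48 -.03 -.386 .029 0;.03 .48 -.06 -.386 .029 0;0 0 0 0 0 0'
python3 -m inch '.04 .47 -.11 -.386 .029 0;.03 .47 -.14 -.386 .029 0;.04 .45 -.18 -.386 .029 0;.03 .44 -.21 -.386 .029 0;.03 .41 -.24 -.386 .029 0;.03 .4 -.27 -.386 .029 0;0 0 0 0 0 0'
```

```text
t: 13.65
eef_pos: [0.6139, 0.1543, 0.2637]
ee_rot: [-1.569, 0.962, -1.641]
force: [-2.8, 4.6, 10.8]
width: 0.0112
t: 14.52
eef_pos: [0.6198, 0.2342, 0.226]
ee_rot: [-1.572, 0.76, -1.643]
force: [1.1, 6.0, 1.8]
width: 0.0111
```

```bash
python3 -m inch '0 0 0 0 0 0;0 0 0 0 0 0;0 0 0 0 0 0;.05 .72 .69 0 0 0;.05 .72 .69 0 0 0;.05 .72 .69 0 0 0;0 0 1 .925 -.07 0;0 0 1 .925 -.07 0;0 0 1 .925 -.07 0;0 -.2 .8 .925 -.07 0' .3
python3 -m inch '-.45 -.95 .2 .925 -.07 0;-.45 -.95 0 .925 -.07 0;-.45 -.95 0 .925 -.07 0;-.45 -.95 0 .925 -.07 0;-.45 -.95 0 .925 -.07 0;-.45 -.95 0 .925 -.07 0;-.5 -.95 0 0 0 0;-.5 -.95 0 0 0 0;-.5 -.95 0 0 0 0;-.5 -.95 0 0 0 0;-.5 -.95 0 0 0 0;0 0 0 0 0 0' 0 20
```

```text
t: 15.78
eef_pos: [0.6237, 0.2908, 0.4052]
ee_rot: [-1.57, 1.087, -1.644]
force: [0.1, -0.1, -0.4]
width: 0.0262
t: 17.27
eef_pos: [0.4666, -0.0244, 0.4104]
ee_rot: [-0.647, 1.569, -0.723]
force: [0.1, 0.3, 0.9]
width: 0.0004
```

Run:
```python
from h import *
d=arm.grab_frame('scene');save(d,'s4');im=cv2.imread('pics/s4.png')
a=arm.grab_frame('top');save(a,'t4');im2=cv2.imread('pics/t4.png')
cv2.imwrite('pics/st4.png',np.hstack([cv2.resize(im[120:300,60:300],(400,300)),cv2.resize(im2[90:300,170:450],(400,300))]))
for n,x in(('scene',d),('top',a)):
  for t in['lever_pad','jar','key_grip','tray_blue']:
    for r in arm.place_of(x,t)[:1]:
        p=np.array(r['position'])*[512,384];print(n,t,round(r['confidence'],2),p.round(1),w(x,*p,z={'lever_pad':.106,'jar':.01,'key_grip':.2,'tray_blue':0}[t]).round(4))
  f=cv2.cvtColor(x['frame'],cv2.COLOR_RGB2HSV);H,S,V=[f[...,i].astype(int) for i in range(3)]
  red=((H<6)|(H>174))&(S>150)&(V>60);p=cloud(x,red);p=p[(p[:,0]>.4)&(p[:,0]<.6)&(abs(p[:,1])<.12)];print('red',len(p),p.mean(0) if len(p) else '')
  if len(p):
    q=p[p[:,2]>np.percentile(p[:,2],60)];print(q.mean(0),p.min(0),p.max(0))
```

```text
scene lever_pad 0.75 [222.2 189.3] [ 0.4606 -0.0128  0.106 ]
scene jar 0.65 [222.6 246.2] [ 0.592  -0.0045  0.01  ]
scene key_grip 0.75 [318.3 165.4] [0.4387 0.2515 0.2   ]
scene tray_blue 0.66 [107.4 245.6] [ 0.6023 -0.3399  0.    ]
red 271 [0.46704576 0.01585088 0.09421024]
[ 0.46573914 -0.01790759  0.10917533] [ 0.40948813 -0.04354171  0.04773488] [0.48273693 0.09096217 0.11721331]
top lever_pad 0.59 [301.9 208. ] [ 0.4743 -0.0186  0.106 ]
red 149 [ 0.46166168 -0.01774853  0.10630908]
[ 0.46345209 -0.02665108  0.11045672] [ 0.44848599 -0.03443677  0.093547  ] [0.47914344 0.01066343 0.11474999]
```

View pics/st4.png

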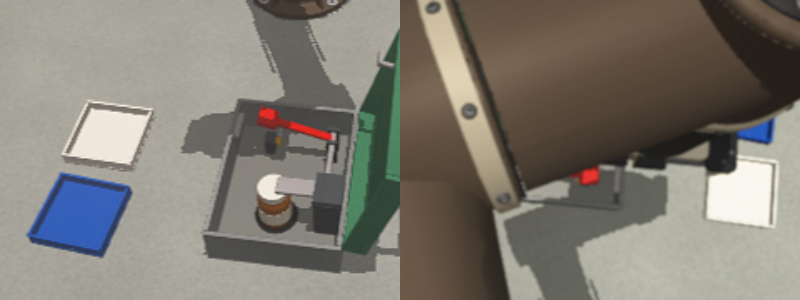

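Lid stands open past upright (green at right, px (375,150) left half). Red pad at (267,117), jar (275,200) under the bolt. Now descend on the pad.

```bash
python3 -m inch '-.05 .1 -1 0 0 0;0 0 -1 0 0 0;0 0 -1 0 0 0;0 0 -1 0 0 0;0 0 -1 0 0 0;0 0 -1 0 0 0;0 0 -1 0 0 0;0 0 -1 0 0 0;0 0 -1 0 0 0;0 0 -.6 0 0 0;0 0 0 0 0 0'
python3 -m inch '0 -.03 -.3 0 0 0;0 -.03 -.3 0 0 0;0 -.03 -.3 0 0 0;0 -.03 -.3 0 0 0;0 0 0 0 0 0'
```

```text
t: 19.15
eef_pos: [0.4655, -0.0199, 0.1207]
ee_rot: [-2.345, 1.567, -2.419]
force: [0.1, -0.6, 0.3]
width: 0.0001
t: 19.77
eef_pos: [0.4664, -0.0235, 0.0855]
ee_rot: [-1.504, 1.569, -1.578]
force: [0.1, -0.5, 2.4]
width: 0.0007
```

```bash
python3 -m inch '0 -.03 -.2 0 0 0;0 -.03 -.2 0 0 0;0 -.03 -.15 0 0 0;0 0 0 0 0 0'
python3 -m inch '0 0 -.1 0 0 0;0 0 -.08 0 0 0;0 0 0 0 0 0'
```

```text
t: 20.27
eef_pos: [0.466, -0.0261, 0.0689]
ee_rot: [-1.817, 1.569, -1.891]
force: [0.2, 0.7, 0.3]
width: 0.0002
t: 20.65
eef_pos: [0.4663, -0.0262, 0.0639]
ee_rot: [-1.321, 1.569, -1.395]
force: [0.1, -2.2, 2.5]
width: 0.0007
```

```bash
python3 -m inch '0 0 .8 0 0 0;0 0 1 0 0 0;0 0 1 0 0 1;0 0 1 0 0 1;0 0 1 0 0 1;0 0 1 0 0 1;0 0 .6 0 0 1;0 0 0 0 0 1;0 0 0 0 0 1;0 0 0 0 0 1;0 0 0 0 0 1;0 0 0 0 0 1' 1
python3 - <<'E'
from h import *
d=arm.grab_frame('scene');save(d,'s5');im=cv2.imread('pics/s5.png');cv2.imwrite('pics/s5c.png',cv2.resize(im[150:300,160:360],None,fx=4,fy=4))
a=arm.grab_frame('top');save(a,'t5')
f=cv2.cvtColor(d['frame'],cv2.COLOR_RGB2HSV);H,S,V=[f[...,i].astype(int) for i in range(3)]
red=((H<6)|(H>174))&(S>150)&(V>60);p=cloud(d,red);p=p[(p[:,0]>.4)&(p[:,0]<.6)&(abs(p[:,1])<.12)&(p[:,1]<-.01)];print('pad z',np.percentile(p[:,2],[10,50,90]),p.mean(0))
al=cloud(d,(S<60)&(V>100));q=al[(abs(al[:,0]-.602)<.045)&(abs(al[:,1]-.004)<.045)&(al[:,2]>.093)&(al[:,2]<.108)]
print('cap',len(q),q.mean(0),cv2.minEnclosingCircle((q[:,:2]*1000).astype(np.float32)))
q=q[(abs(q[:,2]-.1)<.005)];print(len(q),(q.min(0)+q.max(0))/2,q.max(0)-q.min(0))
E
```

```text
t: 22.15
eef_pos: [0.4661, -0.0258, 0.2558]
ee_rot: [-0.897, 1.57, -0.095]
force: [-0.1, -0.1, -0.3]
width: 0.0876
pad z [0.06649677 0.06983727 0.07300295] [ 0.46582378 -0.02533536  0.06965842]
cap 251 [0.60401905 0.00484139 0.10146292] ((601.5022583007812, 4.033422470092773), 25.791248321533203)
237 [0.60185922 0.00460373 0.10009017] [0.04998393 0.04694807 0.0096767 ]
```

View pics/s5c.png

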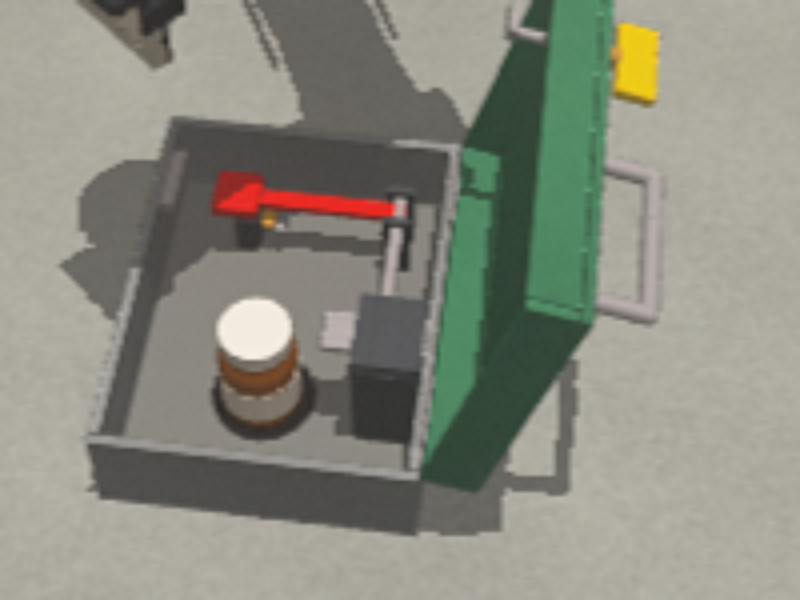

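Lever is held down (pad z ≈ 70 mm), bolt drawn back, and the jar is free with its cap centre at world (0.6017, 0.0042). Next: grasp.

```bash
python3 -m inch '.565 .125 0 0 0 1;.565 .125 0 0 0 1;.565 .125 0 0 0 1;.565 .125 0 0 0 1;.565 .125 0 0 0 1;.565 .125 0 0 0 1;.565 .125 0 0 0 1;.565 .125 0 0 0 1;0 0 -1 0 0 0;0 0 -1 0 0 0;0 0 -1 0 0 0;0 0 0 0 0 0'
python3 -m inch '0 0 -.9 0 0 0;0 0 -.8 0 0 0;0 0 -.8 0 0 0;0 0 -.7 0 0 0;0 0 0 0 0 0;0 0 0 0 0 0'
```

```text
t: 23.75
eef_pos: [0.6003, 0.0037, 0.1636]
ee_rot: [1.833, 1.567, -2.955]
force: [0.6, 0.4, -0.4]
width: 0.0875
t: 24.5
eef_pos: [0.603, 0.0042, 0.0716]
ee_rot: [-1.336, 1.568, 0.161]
force: [-1.1, -0.1, 1.2]
width: 0.0877
```

```bash
python3 -m inch '0 0 0 0 0 0;0 0 0 0 0 0;0 0 0 0 0 0;0 0 0 0 0 0;0 0 0 0 0 0;0 0 0 0 0 0;0 0 0 0 0 0' 0 25
python3 -m inch '0 0 .2 0 0 0;0 0 .4 0 0 0;0 0 .6 0 0 0;0 0 .8 0 0 0;0 0 .8 0 0 0;0 0 .8 0 0 0;0 0 .8 0 0 0;0 0 .6 0 0 0;0 0 0 0 0 0'
python3 - <<'E'
from h import *
d=arm.grab_frame('scene');save(d,'s6');im=cv2.imread('pics/s6.png');cv2.imwrite('pics/s6c.png',cv2.resize(im[110:310,60:330],None,fx=2.9,fy=2.9))
a=arm.grab_frame('top');save(a,'t6')
for x in(d,a):
  for t in('tray_blue','tray_white'):
    m=arm.masks_of(x,t)
    if not m: print('none');continue
    p=cloud(x,m[0]['mask']);print(t,round(m[0]['confidence'],2),len(p),'z',np.percentile(p[:,2],[1,50,99]).round(3))
    for lo,hi in((-.02,.012),(.018,.04)):
        q=p[(p[:,2]>lo)&(p[:,2]<hi)]
        if len(q)>10:print('  ',len(q),cv2.minAreaRect((q[:,:2]*1000).astype(np.float32)),np.median(q,0).round(4))
E
```

```text
t: 25.38
eef_pos: [0.6018, 0.0039, 0.0699]
ee_rot: [-1.226, 1.57, 0.271]
force: [-0.7, -0.5, -0.1]
width: 0.0518
t: 26.5
eef_pos: [0.6027, 0.0041, 0.2222]
ee_rot: [-1.251, 1.566, 0.246]
force: [0.5, 0.4, -2.9]
width: 0.0524
tray_blue 0.65 2057 z [0.002 0.008 0.029]
   1480 ((619.1519775390625, -326.90191650390625), (129.9097900390625, 128.46426391601562), 80.04904174804688) [ 0.6167 -0.3313  0.0067]
   422 ((618.2559204101562, -327.2328186035156), (132.17654418945312, 132.52767944335938), 80.07723236083984) [ 0.6268 -0.3281  0.0251]
tray_white 0.95 1770 z [0.001 0.008 0.03 ]
   1218 ((440.0902404785156, -325.50299072265625), (149.6962127685547, 157.26458740234375), 83.2987289428711) [ 0.4489 -0.3223  0.0068]
   395 ((449.1865539550781, -318.662353515625), (131.99986267089844, 134.64190673828125), 83.66598510742188) [ 0.4549 -0.321   0.0252]
tray_blue 0.87 2183 z [0.001 0.006 0.027]
   1692 ((617.3612670898438, -333.9842834472656), (140.93487548828125, 127.28819274902344), 80.15037536621094) [ 0.6209 -0.3328  0.0054]
   372 ((619.8876342773438, -329.3924560546875), (130.25967407226562, 130.5905303955078), 80.74971771240234) [ 0.6128 -0.331   0.0242]
tray_white 0.87 2313 z [0.001 0.006 0.027]
   1845 ((449.1773376464844, -326.2962646484375), (141.23153686523438, 125.95484161376953), 83.95036315917969) [ 0.4517 -0.3244  0.0052]
   367 ((451.4288330078125, -320.6301574707031), (131.2476806640625, 128.92088317871094), 83.6180191040039) [ 0.4431 -0.3176  0.0241]
```

View pics/s6c.png

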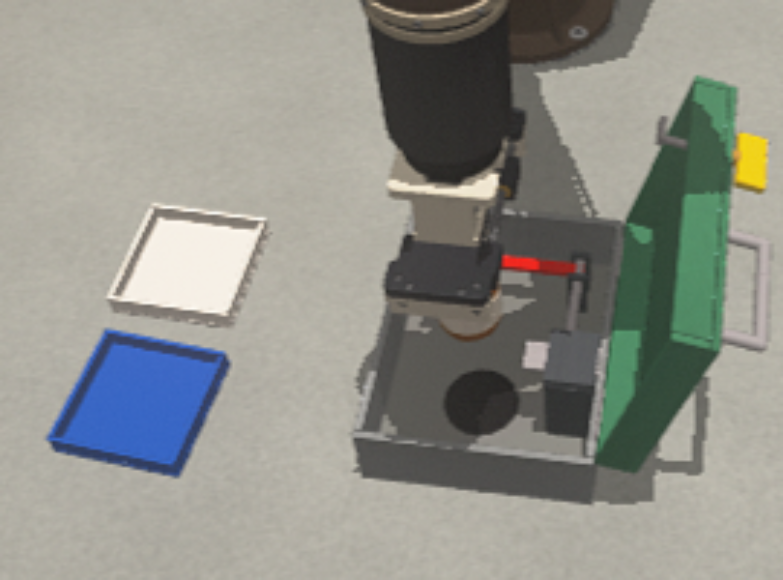

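```bash
python3 -m inch '.05 -.5 0 0 0 0;.05 -.8 0 0 0 0;.05 -1 0 0 0 0;.05 -1 0 0 0 0;.05 -1 0 0 0 0;.05 -1 0 0 0 0;.05 -1 0 0 0 0;.05 -1 0 0 0 0;.05 -1 0 0 0 0;.05 -1 0 0 0 0;.05 -1 0 0 0 0;0 -.78 0 0 0 0'
python3 -m inch '0 0 -.4 0 0 0;0 0 -.8 0 0 0;0 0 -.8 0 0 0;0 0 -.8 0 0 0;0 0 -.8 0 0 0;0 0 -.6 0 0 0;0 0 -.4 0 0 0;0 0 -.2 0 0 0;0 0 0 0 0 0;0 0 0 0 0 0'
```

```text
t: 28.3
eef_pos: [0.6179, -0.3303, 0.2193]
ee_rot: [-0.331, 1.57, 1.165]
force: [1.1, 0.9, -2.8]
width: 0.0519
t: 29.55
eef_pos: [0.6189, -0.3287, 0.0768]
ee_rot: [-1.569, 1.568, -0.072]
force: [1.3, -0.3, -2.5]
width: 0.0519
```

```bash
python3 -m inch '0 0 -.1 0 0 0;0 0 -.1 0 0 0;0 0 -.08 0 0 0;0 0 0 0 0 0'
python3 -m inch '0 0 -.03 0 0 0;0 0 -.03 0 0 0;0 0 -.03 0 0 0;0 0 -.02 0 0 0;0 0 0 0 0 0'
```

```text
t: 30.05
eef_pos: [0.6182, -0.3284, 0.0672]
ee_rot: [-0.862, 1.57, 0.635]
force: [-0.2, 0.7, -2.7]
width: 0.0517
t: 30.68
eef_pos: [0.6185, -0.3289, 0.065]
ee_rot: [-1.668, 1.569, -0.171]
force: [-2.2, -1.2, 3.9]
width: 0.0519
```

```bash
python3 -m inch '0 0 0 0 0 0;0 0 0 0 0 0;0 0 0 0 0 0;0 0 0 0 0 0;0 0 0 0 0 0;0 0 .5 0 0 0;0 0 1 0 0 0;0 0 1 0 0 0;0 0 1 0 0 0;0 0 1 0 0 0;0 .5 1 0 0 0;0 0 0 0 0 0' .9
python3 -m inch '0 1 .5 0 0 0;-.3 1 .3 0 0 0;-.3 1 0 0 0 0;-.5 1 0 0 0 0;-.5 1 0 0 0 0;-.5 .5 0 0 0 0;0 0 0 0 0 0'
python3 - <<'E'
from h import *
d=arm.grab_frame('scene');save(d,'s7')
cv2.imwrite('pics/s7c.png',cv2.resize(cv2.imread('pics/s7.png')[100:320,50:420],None,fx=2.1,fy=2.1))
for t in('jar','tray_blue','tray_white','spare_jar','carton'):
    for r in arm.place_of(d,t)[:1]:
        p=np.array(r['position'])*[512,384];print(t,round(r['confidence'],2),w(d,*p,z=.005 if t=='jar' else 0).round(4))
al=cloud(d,np.ones((384,512),bool));q=al[(abs(al[:,0]-.619)<.04)&(abs(al[:,1]+.328)<.04)&(al[:,2]>.08)];print('cap',len(q),np.percentile(q[:,2],[10,50,90]),cv2.minEnclosingCircle((q[:,:2]*1000).astype(np.float32)))
E
```

```text
t: 32.17
eef_pos: [0.6199, -0.3134, 0.234]
ee_rot: [-1.733, 1.563, -0.235]
force: [0.3, 0.4, 0.7]
width: 0.0785
t: 33.05
eef_pos: [0.5546, -0.1477, 0.254]
ee_rot: [-1.244, 1.569, 0.254]
force: [0.7, -0.5, -0.1]
width: 0.0792
jar 0.86 [ 0.6087 -0.3365  0.005 ]
tray_blue 0.91 [ 0.6003 -0.342   0.    ]
tray_white 0.94 [ 0.4419 -0.3209  0.    ]
spare_jar 0.69 [0.5964 0.4428 0.    ]
carton 0.88 [0.3775 0.4992 0.    ]
cap 277 [0.08885548 0.0961168  0.09867878] ((619.0490112304688, -328.8933410644531), 26.234094619750977)
```

View pics/s7c.png

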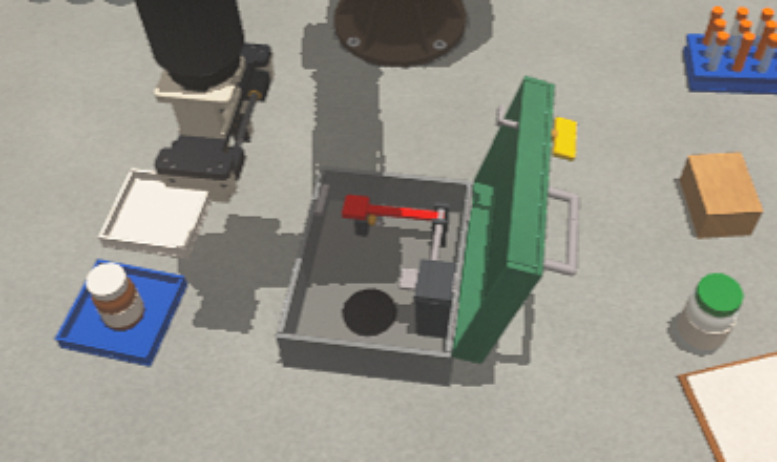

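Final view: the jar stands in the blue tray at (118,295), the lever is down, the lid is open and the key still turned. Nothing else has moved, and the arm is clear.

```bash
python3 -c "
from station import arm
print(arm.job_done())"
```

```text
the job is handed in; nothing more can be done
None
```

The amber jar is standing upright in the blue tray. The key is still turned, the lid is open and the lever is down. I handed the job in at about 33 s of the 72 s allowed; the system gives no verdict.

**What I did**
- **Key:** I turned it clockwise until the turning resistance rose, to 0.2 N m.
- **Lid:** I swung it to about 1.8 rad by the handle.
- **Lever:** I pressed it until the force dropped as it clicked.
- **Jar:** I lifted it by its cap and set it down with about 4 N of contact.

**Last checks**
- **Jar:** its cap centre is at (0.619, -0.329), within about 1 mm of the tray centre I measured. The cap height was scattered (median 96 mm, top about 99 mm, where 95 mm was expected), but it looks upright in the picture.
- **Lever and bolt:** after I let go, the pad stayed at about 70 mm, which matches the detent, and the bolt is drawn back.
- **Bystanders:** the white tray, spare jar and carton read within about 7 mm of their first positions in the same camera, with no visible change.

**Disagreements and limits**
- **Key angle:** before the lid was opened, the camera put the key 0.5 to 2° short of the stop I worked out. That is within the measurement error and far past the cam's release point.
- **Blue tray position:** the point network put the tray about 20 mm from my depth fit. I trusted the fit because both cameras agreed to about 2 mm. The final picture shows the jar well inside the walls.

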